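# Lower a ratchet tablet stand to its lowest notch

## Task

The tablet stand is locked at its steepest notch. Flip its pawl to release it, bring the panel down to the lowest notch (not flat), flip the pawl back in, then press the panel's rod down lightly until you feel the notch carry it, and leave it locked there. Do not force a pawl that is stuck, do not press hard, and leave the tumbler and the cork beside the stand where they are.

Things in the scene. Friction and masses are not known exactly. Their poses are not given: they have to be found in the camera images.
- stand: Wooden base frame of the tablet stand, 185 mm deep (its x) and 150 mm wide (its y), standing fast on the counter. Origin: centre of its underside; x points from the low hinge edge to the back, y to the left as seen from the hinge edge, z up.
- panel_axis (a point): Middle of the panel's horizontal hinge axis, at x = -75, z = 75 mm in the stand's frame; the axis runs along the stand's y. Axes as the stand's.
- grip_rod (a point): Middle of the round metal rod (12 mm thick, along the stand's y) at the panel's free end, 165 mm from the hinge axis. Two side bars (10 mm thick, 52 mm either side of the middle) hold it; between them 37 mm lie open to the board's edge, so it can be pinched from above and turns in the fingers as the panel swings. Raising takes 5 to 8 N at the rod, lowering 2 to 3 N. Its x axis points away from the hinge.
- panel (a joint): Tilt of the wooden panel (150 mm wide, 0.3 kg) above level, rad: 0 flat (stop), 1.05 upper stop. Its hinge is stiff: left alone it sags under 0.03 in 10 s. Notches carry it at about 0.15 (lowest), 0.50 and 0.85 (start). With the pawl in it can be raised, clicking over the teeth, but not lowered past a notch. Below 0.15 nothing holds it.
- pawl_nose (a point): Nose of the pawl (6 mm thick), under a tooth of the panel's quadrant, 75 mm from the hinge axis. Each tooth has a hooked lip 4 to 5 mm deep that traps the nose while the panel sits less than about 0.06 rad above its notch. The nose swings fully in at 0.07 to 0.10 above a notch; up to 0.25 above, it rests on the next tooth's sloping back and drops in as the panel is pressed down.
- pawl (a joint): Turn of the pawl with its flip lever, rad: 0 = fully in (lever leans to the hinge edge, locked), 0.8 = fully out (lever leans to the back, released). It is top-heavy: pushed 0.1 past upright (0.4) it falls to the other side by itself and stays. Free, it needs under 1 N at the lever; more than 10 N would be forcing it.
- pawl_grip (a point): Middle of the free length of the dark round cross bar (12 mm thick, along the stand's y, reaching 40 mm out to the right) at the top of the pawl's flip lever, on the right side of the stand (at y = -130 mm in its frame). It swings on a circle of 115 mm radius about point pawl_axis, in the stand's x-z plane; the lever stands upright at joint value 0.4. It can be straddled or pinched from above, or pushed.
- pawl_axis (a point): Pivot of the pawl, straight in line (along the stand's y) with the pivot pin, at y = -130 mm and z = 18 mm in the stand's frame. Axes as the stand's.
- tumbler: Glass tumbler, 76 mm wide, 86 mm tall, standing on a cork coaster to the right; origin: centre of its underside. To be left alone.
- cork_2: Wine cork, about 23 mm thick and 47 mm long, lying to the right of the stand; origin: centre of its underside. To be left alone.

How it is judged:
By the outcome, as a careful person would: the job done as asked, in the order asked, and still so for the second after the job is handed in, with the robot touching nothing.
It also fails if it takes over 61 s, if anything falls off the work surface, if the arm or the gripper's body presses on something with over 40 N, if the wrist force passes 120 N, or if a joint passes its speed limit or range.

## Robot

A 7-joint arm with a two-finger parallel gripper is mounted at the origin on a cart in front of the work surface, level with it; the furniture and walls round the work are solid. World frame = base frame: x ahead of the robot, y to its left, z up, the work surface at z = 0. Lengths are in m, angles in rad, forces in N, time in s.
With the tool pointing down it reaches from about 0.425 to 0.875 m from the base axis. Payload 4.7 kg.
Tool frame: the origin (TCP) lies midway between the tips of the shut fingers; the grasp point (between the pads) lies 19 mm behind it (ctrl.grip_point_offset is the distance from the TCP to the grasp point, in m); z points along the fingers, y is the line along which they close (so a half turn about z gives the same grasp; the last joint's range is limited). The gripper opens to 87 mm and grips with 3 to 60 N. Pads are 19 mm wide; open, the fingers measure 117 mm over their backs; the gripper's body (75 mm by 190 mm) begins 51 mm behind the grasp point.
Start: joints at [-1.22, 0.321, -0.07, 1.45, 0.023, 1.371, -0.057], TCP at [0.215, 0.613, 0.223] pointing down, gripper open.
Joint ranges: [-2.86, 2.86], [-0.3, 2.09], [-1.38, 1.24], [0.06, 2.45], [-1.56, 4.7], [0.09, 2.05], [-2.69, 2.69]. Speed limits (rad/s): [2.57, 2.57, 3.14, 3.14, 3.14, 3.14, 3.14].

## Interface

Orientations are given as a rotation vector (axis times angle).
In Python, from bench import ctrl gives the robot as it stands.
- The arm moves only by the tool move_arm, never from a script. Its argument "increments" is text: rows parted by semicolons, each of 7 numbers parted by spaces: the shift along the world's x, y, z in mm, then the turn, a rotation vector about the world's x, y, z in degrees, then the closure in counts, from 0 (fully open) to 255 (shut). A call has exactly 8 rows; each row shifts and turns the commanded pose from where the row before left it; what a row does not reach is not made up. A row lasts 1/12 s, in which the tool goes at most 41.7 mm and 7.16 degrees, less where a joint would pass 70% of its speed; a pose out of reach is approached as far as the arm can. A call with a gripper value outside its range is refused whole. The fingers move at their own pace and stop on an object; "grip_force" is the grip in N (left out, the last holds). Time passes only in rows, so rows that do not move let the fingers close, or fill a call up. It gives the time, the measured TCP pose, the force, the opening and the grip force at its end, in the units of the state.
- ctrl.get_state(): the state, without advancing time (a new reading comes with each control period).
- ctrl.get_image(name): name is "scene" or "top" or "wrist"; returns a dict with "frame" (400x640x3 uint8, red, green, blue), "depth" (400x640 float32, m along the optical axis (not along the pixel's ray), 0 where there is no reading), "fx", "fy", "cx", "cy" (pixels), "position" and "orientation" of the camera in the world. Camera axes: x right, y down, z forward; pixel columns grow to the right and rows downward; lengths in m; the calibration is good to about 2 mm. A picture is of the moment at which its call begins.
- ctrl.close_job(): hands the job in; it is judged then, once.
Trained networks look in a picture, given as the dict that the camera call returned (one of the last four; its "shot" number tells which), for a name from the list of things; names that differ only in an ending like _2 or _b are one class to them, and where a whole thing is asked for, a point or a joint stands for the part that bears it (a point fixed in the world has none). Each returns a list of dicts, best first, with "score" (0 to 1); they miss things now and then, are a little off and sometimes report something else, mostly with a low value. They report only what shows in the picture. A call takes as long as a camera call.
- ctrl.find_in(target, picture): "centre" ([x, y, z] in m, in world coordinates, good to about 4 mm: the middle of the surface that is visible of it).
- ctrl.silhouettes(target, picture): "region" (400x640 bool, what is visible of it).
The state is a dict: "time": time; "joint_positions": joint angles; "qd": joint speeds; "joint_torque": joint torques, N m; "position": TCP position; "tool_rot": TCP orientation; "ft_force": force on the tool from outside, world axes, zero at the start; "torque": the same for the moment, N m; "grip_width": opening from 0.0 (shut) to 1.0 (fully open); "grip_force": force on a finger pad.
Only numpy, scipy, OpenCV 4.12 (cv2) and the standard library are available. Lean on these libraries where they do the work, as an engineer would, in place of code of your own. Each camera call takes 0.05 s, during which the arm holds its last target. There are 200 camera calls.

## Working session

There is one attempt and no reset: what is moved stays moved. The work goes in short steps, Python scripts to look and compute and a tool call to move; the robot and the scene stay as the last step left them, time stands still between calls to the robot, and variables do not carry over. Pictures are saved under pics/ and viewed, at most 10 in all, crops included, and the job is handed in when it is done.

Besides the shell and the picture viewer there is one more tool, called in YAML: its name, and indented under it one key for each argument. move_arm: Moves the arm, as the interface text tells. Its arguments: {"type":"object","properties":{"increments":{"type":"string"},"grip_force":{"type":"number"}},"required":["increments"]}

```bash
mkdir -p pics; cat > h.py <<'E'
import numpy as np, cv2
from bench import ctrl
from scipy.spatial.transform import Rotation as R
def Rm(o):
    o=np.array(o,float)
    return o if o.shape==(3,3) else (R.from_rotvec(o).as_matrix() if o.size==3 else R.from_quat(o).as_matrix())
def pts(p):
    d=p["depth"]; v,u=np.mgrid[:400,:640]
    c=np.stack([(u-p["cx"])/p["fx"]*d,(v-p["cy"])/p["fy"]*d,d],-1)
    return c@Rm(p["orientation"]).T+np.array(p["position"])
def save(p,n): cv2.imwrite(f"pics/{n}.png",p["frame"][:,:,::-1])
def st():
    s=ctrl.get_state(); print({k:np.round(s[k],3).tolist() for k in("time","position","tool_rot","ft_force","grip_width","grip_force","joint_positions")})
E
python3 - <<'E'
from h import *
st(); print(ctrl.grip_point_offset)
for n in("scene","top"):
    p=ctrl.get_image(n); save(p,n+"0"); np.savez(n+"0.npz",P=pts(p),f=p["frame"])
    print(n,np.round(p["position"],3),np.round(p["orientation"],3),p["fx"])
    for t in("stand","panel_axis","grip_rod","panel","pawl_nose","pawl","pawl_grip","pawl_axis","tumbler","cork_2"):
        try: print(t,[(np.round(r["centre"],3).tolist(),round(r["score"],2)) for r in ctrl.find_in(t,p)[:3]])
        except Exception as e: print(t,e)
E
```

```text
{'time': 0.0, 'position': [0.215, 0.613, 0.221], 'tool_rot': [-0.526, -3.097, 0.003], 'ft_force': [0.216, -0.694, 0.283], 'grip_width': 1.004, 'grip_force': 0.0, 'joint_positions': [-1.22, 0.322, -0.07, 1.452, 0.023, 1.371, -0.057]}
0.0187
scene [ 0.191 -0.147  0.786] [-2.388  0.814 -0.252] 437.9285906558903
stand [([0.441, 0.321, 0.113], 0.73)]
panel_axis [([0.441, 0.322, 0.112], 0.94)]
grip_rod [([0.437, 0.323, 0.129], 0.87), ([0.521, 0.128, 0.024], 0.45)]
panel [([0.441, 0.324, 0.129], 0.89)]
pawl_nose [([0.499, 0.234, 0.126], 0.89)]
pawl [([0.439, 0.321, 0.11], 0.74), ([0.496, 0.24, 0.121], 0.72)]
pawl_grip []
pawl_axis [([0.438, 0.319, 0.112], 0.91)]
tumbler [([0.609, 0.134, 0.061], 0.86)]
cork_2 [([0.522, 0.128, 0.024], 0.61)]
top [0.317 0.261 0.924] [-2.021  2.188 -0.246] 439.0458590360097
stand [([0.446, 0.334, 0.125], 0.75), ([0.611, 0.128, 0.046], 0.72)]
panel_axis [([0.449, 0.334, 0.125], 0.86)]
grip_rod [([0.444, 0.331, 0.135], 0.77), ([0.612, 0.129, 0.041], 0.19)]
panel [([0.443, 0.335, 0.129], 0.75)]
pawl_nose [([0.499, 0.23, 0.127], 0.83), ([0.522, 0.13, 0.02], 0.27), ([0.446, 0.337, 0.126], 0.19)]
pawl [([0.497, 0.227, 0.126], 0.66)]
pawl_grip [([0.49, 0.232, 0.132], 0.69)]
pawl_axis [([0.45, 0.336, 0.124], 0.89)]
tumbler [([0.611, 0.128, 0.04], 0.6)]
cork_2 [([0.523, 0.131, 0.019], 0.52), ([0.499, 0.227, 0.126], 0.25)]
```

View pics/scene0.png

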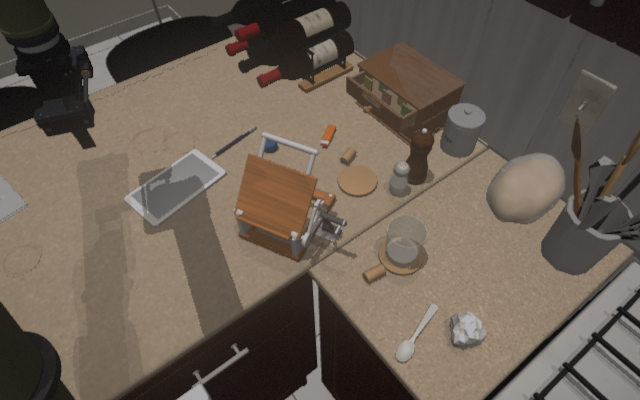

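View pics/top0.png

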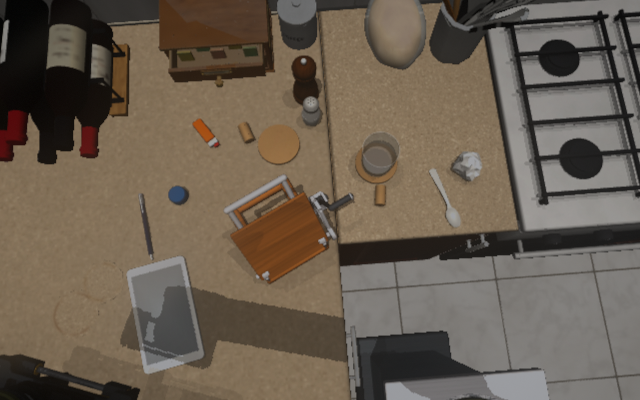

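The scene shows the stand in the middle, with the rod at top view (228,212)–(288,182) and the dark pawl bar at (330,207)–(353,197). The cork is at (380,195) and the tumbler at (380,155), both to the right of the bar. Next I'll get the metric geometry from the depth.

```bash
python3 - <<'E'
from h import *
for n in("scene0","top0"):
    z=np.load(n+".npz"); P=z["P"]; f=z["f"].astype(int)
    Q=P.reshape(-1,3); C=f.reshape(-1,3)
    near=(abs(Q[:,0]-.45)<.2)&(abs(Q[:,1]-.33)<.2)
    # rod
    m=near&(Q[:,2]>.188)&(Q[:,2]<.225); q=Q[m]; print(n,"rod n",len(q))
    c=np.median(q,0); q=q[np.linalg.norm(q-c,axis=1)<.08]; c=q.mean(0); w=np.linalg.svd(q-c)[2][0]
    t=(q-c)@w; print(" c",c.round(4),"dir",w.round(3),"ext",t.min().round(3),t.max().round(3), "mid",(c+w*(t.min()+t.max())/2).round(4),"zmax",np.percentile(q[:,2],95))
    # board plane
    b=near&(C[:,0]>C[:,2]*1.6)&(Q[:,2]>.07)&(Q[:,2]<.18)
    q=Q[b]
    for _ in range(5):
        c=q.mean(0); nn=np.linalg.svd(q-c,full_matrices=False)[2][2]; nn*=np.sign(nn[2]); q=q[abs((q-c)@nn)<.006]
    yaw=np.arctan2(-nn[1],-nn[0]); print(" board n",len(q),"c",c.round(4),"tilt",np.arccos(nn[2]).round(3),"yaw",yaw.round(3))
    # dark bar
    d=near&(C.max(1)<75)&(Q[:,2]>.09)&(Q[:,2]<.16)&(Q[:,1]<.26); q=Q[d]; c=np.median(q,0); q=q[np.linalg.norm(q-c,axis=1)<.04];c=q.mean(0);w=np.linalg.svd(q-c)[2][0];t=(q-c)@w
    print(" bar",len(q),c.round(4),w.round(3),t.min().round(3),t.max().round(3),"zmax",np.percentile(q[:,2],[50,95]).round(4))
z=np.load("top0.npz");f=z["f"][150:290,200:400];cv2.imwrite("pics/c0.png",cv2.convertScaleAbs(cv2.resize(f[:,:,::-1],None,fx=4,fy=4,interpolation=2),alpha=1.6))
E
```

```text
scene0 rod n 446
 c [0.4991 0.362  0.2018] dir [ 0.45  -0.893 -0.002] ext -0.062 0.058 mid [0.4983 0.3635 0.2018] zmax 0.20651727516598792
 board n 4338 c [0.4374 0.3306 0.128 ] tilt 0.862 yaw 0.465
 bar 35 [0.4891 0.2206 0.1195] [ 0.221 -0.867  0.446] -0.032 0.027 zmax [0.1232 0.1258]
top0 rod n 602
 c [0.5007 0.3661 0.2044] dir [-0.446  0.895  0.004] ext -0.061 0.061 mid [0.5007 0.3661 0.2044] zmax 0.20900999558812988
 board n 4425 c [0.4387 0.3357 0.1315] tilt 0.86 yaw 0.465
 bar 149 [0.4919 0.2258 0.1281] [-0.318  0.924 -0.212] -0.03 0.027 zmax [0.13   0.1323]
```

View pics/c0.png

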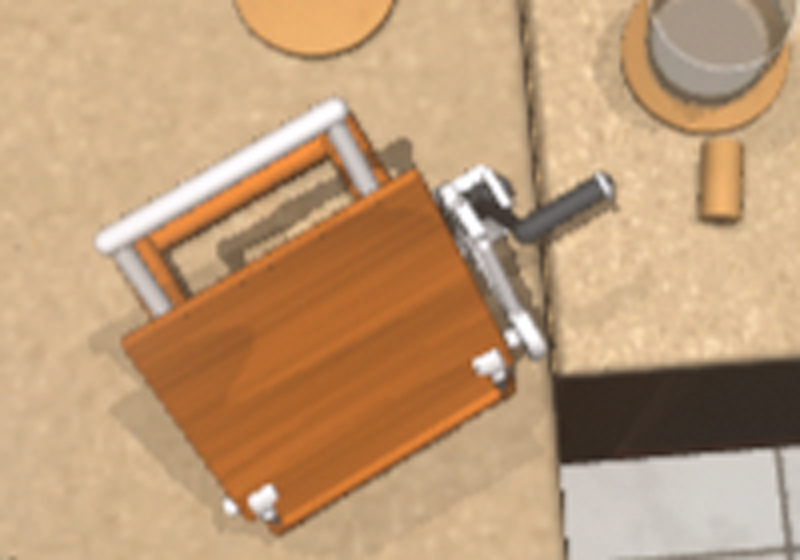

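The geometry agrees with the given sizes: yaw 0.465, panel at about 0.86, rod middle at (0.4995, 0.365, 0.200). First I'll travel to above the rod, with the fingers closing along the stand's x.

move_arm:
  increments: "24 -21 6 0 0 -6.3 150;24 -21 6 0 0 -6.3 150;24 -21 6 0 0 -6.3 150;24 -21 6 0 0 -6.3 150;24 -21 6 0 0 -6.3 150;24 -21 6 0 0 -6.3 150;24 -21 6 0 0 -6.3 150;24 -21 6 0 0 0 150"
  grip_force: 20

```text
time: 1.77
position: [0.4079, 0.4443, 0.2711]
tool_rot: [1.657, 2.669, 0.001]
ft_force: [0.4, 0.3, 0.2]
grip_width: 0.48
grip_force: 0.0
```

move_arm:
  increments: "24 -21 0 0 0 0 150;24 -21 0 0 0 0 150;24 -21 0 0 0 0 150;20 -17 0 0 0 0 150;0 0 0 0 0 0 150;0 0 0 0 0 0 150;0 0 0 0 0 0 150;0 0 0 0 0 0 150"

```text
time: 2.43
position: [0.4975, 0.3671, 0.2706]
tool_rot: [-1.647, -2.674, -0.001]
ft_force: [-0.4, 0.3, 0.3]
grip_width: 0.411
grip_force: 0.0
```

```bash
cat >> h.py <<'E'
O=np.array([.4703,.3501]); yaw=.4645; ex=np.array([np.cos(yaw),np.sin(yaw)]); ey=np.array([-ex[1],ex[0]])
def S(q): q=np.atleast_2d(q); return np.c_[(q[:,:2]-O)@ex,(q[:,:2]-O)@ey,q[:,2]]
def W(x,y): return O+x*ex+y*ey
E
python3 - <<'E'
from h import *
st(); s=ctrl.get_state(); r=Rm(s["tool_rot"]); print("tool y deg",np.degrees(np.arctan2(r[1,1],r[0,1])),"z",r[:,2].round(3),"stand",S(s["position"]).round(4))
for n in("scene0","top0"):
    z=np.load(n+".npz"); q=S(z["P"].reshape(-1,3)); C=z["f"].reshape(-1,3)
    m=(q[:,1]<-.108)&(q[:,1]>-.17)&(q[:,2]>.1)&(q[:,2]<.16)&(abs(q[:,0])<.1)
    print(n,m.sum(),np.percentile(q[m],[3,50,97],axis=0).round(4).tolist())
    m=(q[:,2]>.185)&(q[:,2]<.225)&(abs(q[:,1])<.07)&(abs(q[:,0])<.1); print(np.percentile(q[m],[2,50,98],axis=0).round(4).tolist())
E
```

```text
{'time': 2.433, 'position': [0.497, 0.367, 0.271], 'tool_rot': [-1.647, -2.674, -0.001], 'ft_force': [-0.366, 0.308, 0.346], 'grip_width': 0.411, 'grip_force': 0.0, 'joint_positions': [-0.868, 0.234, 0.23, 1.471, -0.054, 1.442, -0.17]}
tool y deg 26.762275853407445 z [-0.001  0.001 -1.   ] stand [[0.0319 0.0031 0.2706]]
scene0 159 [[-0.0442, -0.152, 0.1216], [-0.0412, -0.1312, 0.1276], [-0.0341, -0.1091, 0.1311]]
[[0.0191, -0.0574, 0.187], [0.0307, -0.0029, 0.2034], [0.0384, 0.056, 0.2068]]
top0 153 [[-0.0417, -0.1498, 0.1256], [-0.0367, -0.1297, 0.1301], [-0.0301, -0.1094, 0.1328]]
[[0.019, -0.056, 0.1873], [0.0345, 0.0017, 0.2062], [0.0425, 0.0575, 0.2097]]
```

move_arm:
  increments: "0 0 -25 0 0 0 150;0 0 -25 0 0 0 150;0 0 -20 0 0 0 150;0 0 -12 0 0 0 150;0 0 -6 0 0 0 150;0 0 0 0 0 0 150;0 0 0 0 0 0 150;0 0 0 0 0 0 150"

```text
time: 3.1
position: [0.4995, 0.3663, 0.1842]
tool_rot: [1.65, 2.673, 0.004]
ft_force: [0.0, -0.5, 1.4]
grip_width: 0.411
grip_force: 0.0
```

move_arm:
  increments: "0 0 0 0 0 0 255;0 0 0 0 0 0 255;0 0 0 0 0 0 255;0 0 0 0 0 0 255;0 0 0 0 0 0 255;0 0 0 0 0 0 255;0 0 0 0 0 0 255;0 0 0 0 0 0 255"
  grip_force: 20

```text
time: 3.77
position: [0.5009, 0.3665, 0.1837]
tool_rot: [1.65, 2.671, 0.008]
ft_force: [4.4, 2.8, 1.0]
grip_width: 0.13
grip_force: 20.0
```

move_arm:
  increments: "-2 -1 2 0 0 0 255;-2 -1 2 0 0 0 255;-2 -1 2 0 0 0 255;-2 -1 2 0 0 0 255;-2 -1 2 0 0 0 255;-2 -1 2 0 0 0 255;-1 -0.5 1 0 0 0 255;0 0 0 0 0 0 255"

```text
time: 4.43
position: [0.4863, 0.3592, 0.1962]
tool_rot: [1.65, 2.672, 0.003]
ft_force: [3.8, 2.1, 0.9]
grip_width: 0.129
grip_force: 20.0
```

```bash
cat >> h.py <<'E'
def panel(n="top",save_as=None):
    p=ctrl.get_image(n); q=S(pts(p).reshape(-1,3)); C=p["frame"].reshape(-1,3).astype(int)
    if save_as: save(p,save_as)
    b=(C[:,0]>C[:,2]*1.6)&(q[:,2]>.07)&(q[:,2]<.2)&(abs(q[:,1])<.07)&(abs(q[:,0])<.13); a=q[b]
    for _ in range(6):
        c=a.mean(0); nn=np.linalg.svd(a-c,full_matrices=False)[2][2]; nn*=np.sign(nn[2]); a=a[abs((a-c)@nn)<.006]
    print(n,"panel",len(a),"tilt",np.arctan2(-nn[0],nn[2]).round(3))
    m=(q[:,1]<-.112)&(q[:,1]>-.155)&(q[:,2]>.1)&(q[:,2]<.16)&(abs(q[:,0])<.1)
    print(" bar",m.sum(),np.percentile(q[m],[3,50,97],axis=0).round(4).tolist() if m.any() else "")
    return p
E
python3 - <<'E'
from h import *
s=ctrl.get_state(); print(S(s["position"]).round(4),np.round(s["ft_force"],1)); panel("top"); panel("scene")
E
```

```text
[[0.0184 0.0009 0.1962]] [3.8 2.1 0.9]
top panel 227 tilt 0.992
 bar 2 [[-0.0359, -0.1521, 0.1281], [-0.0348, -0.1518, 0.1285], [-0.0336, -0.1515, 0.1289]]
scene panel 3948 tilt 0.991
 bar 143 [[-0.0447, -0.1517, 0.1217], [-0.0409, -0.1332, 0.1275], [-0.0342, -0.1138, 0.1307]]
```

move_arm:
  increments: "0 0 0 0 0 0 150;0 0 0 0 0 0 150;0 0 0 0 0 0 150;0 0 0 0 0 0 140;0 0 15 0 0 0 140;0 0 30 0 0 0 140;0 0 30 0 0 0 140;0 0 0 0 0 0 140"

```text
time: 5.2
position: [0.4876, 0.3604, 0.2768]
tool_rot: [1.649, 2.671, 0.013]
ft_force: [0.9, 1.0, 1.1]
grip_width: 0.448
grip_force: 0.0
```

move_arm:
  increments: "2 -30 0 0 0 0 140;2 -30 0 0 0 0 140;2 -30 0 0 0 0 140;2 -30 0 0 0 0 140;2 -24 0 0 0 0 140;0 0 0 0 0 0 140;0 0 0 0 0 0 140;0 0 0 0 0 0 140"

```text
time: 5.87
position: [0.4953, 0.2158, 0.2703]
tool_rot: [-1.649, -2.673, 0.0]
ft_force: [-0.7, 1.1, -0.0]
grip_width: 0.452
grip_force: 0.0
```

```bash
python3 - <<'E'
from h import *
s=ctrl.get_state(); print(np.round(s["position"],4),S(s["position"]).round(4),np.round(s["ft_force"],1)); panel("scene"); panel("top","t1")
E
```

```text
[0.4953 0.2158 0.2703] [[-0.0379 -0.1313  0.2703]] [-0.7  1.1 -0. ]
scene panel 3951 tilt 0.991
 bar 144 [[-0.0444, -0.152, 0.1208], [-0.0412, -0.1334, 0.1275], [-0.0339, -0.1137, 0.1303]]
top panel 3783 tilt 0.984
 bar 46 [[-0.0415, -0.1248, 0.125], [-0.0369, -0.1186, 0.13], [-0.0307, -0.1124, 0.1325]]
```

move_arm:
  increments: "0 0 -30 0 0 0 140;0 0 -30 0 0 0 140;0 0 -30 0 0 0 140;0 0 -25 0 0 0 140;0 0 -20 0 0 0 140;0 0 -15 0 0 0 140;0 0 -8 0 0 0 140;0 0 0 0 0 0 140"

```text
time: 6.63
position: [0.4942, 0.2154, 0.1104]
tool_rot: [-1.647, -2.673, 0.006]
ft_force: [-0.5, 0.0, -0.6]
grip_width: 0.45
grip_force: 0.0
```

move_arm:
  increments: "2.7 1.3 0 0 0 0 140;2.7 1.3 0 0 0 0 140;2.7 1.3 0 0 0 0 140;2.7 1.3 0 0 0 0 140;2.7 1.3 0 0 0 0 140;2.7 1.3 0 0 0 0 140;2.7 1.3 0 0 0 0 140;2.7 1.3 0 0 0 0 140"

```text
time: 7.3
position: [0.5177, 0.2255, 0.1126]
tool_rot: [1.651, 2.673, 0.0]
ft_force: [-0.3, 0.3, 0.3]
grip_width: 0.45
grip_force: 0.2
```

```bash
python3 - <<'E'
from h import *
s=ctrl.get_state(); print(np.round(s["position"],4),S(s["position"]).round(4),np.round(s["ft_force"],1)); panel("scene","s2")
E
```

```text
[0.5177 0.2255 0.1126] [[-0.0134 -0.1327  0.1126]] [-0.3  0.3  0.3]
scene panel 3891 tilt 0.991
 bar 25 [[-0.0327, -0.1525, 0.1259], [0.0087, -0.1442, 0.1478], [0.0168, -0.1422, 0.1569]]
```

View pics/s2.png

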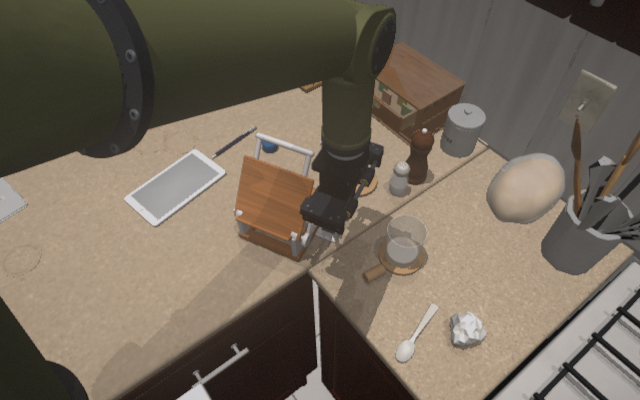

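The picture shows the gripper straddling the bar near (330,210), with the panel up and the tumbler and cork clear. There's almost no force, so I'll keep pushing toward the back.

move_arm:
  increments: "3.6 1.8 0 0 0 0 140;3.6 1.8 0 0 0 0 140;3.6 1.8 0 0 0 0 140;3.6 1.8 0 0 0 0 140;3.6 1.8 0 0 0 0 140;3.6 1.8 0 0 0 0 140;3.6 1.8 0 0 0 0 140;3.6 1.8 0 0 0 0 140"

```text
time: 8.02
position: [0.5467, 0.24, 0.1126]
tool_rot: [1.651, 2.673, 0.0]
ft_force: [0.2, 0.0, 0.4]
grip_width: 0.45
grip_force: 0.0
```

move_arm:
  increments: "3.6 1.8 0 0 0 0 140;3.6 1.8 0 0 0 0 140;3.6 1.8 0 0 0 0 140;3.6 1.8 0 0 0 0 140;3.6 1.8 0 0 0 0 140;3.6 1.8 0 0 0 0 140;3.6 1.8 0 0 0 0 140;3.6 1.8 0 0 0 0 140"

```text
time: 8.68
position: [0.5754, 0.2544, 0.1126]
tool_rot: [1.651, 2.673, 0.0]
ft_force: [-0.2, -1.2, -0.0]
grip_width: 0.447
grip_force: 0.0
```

move_arm:
  increments: "0 0 0 0 0 0 140;0 0 20 0 0 0 140;0 0 30 0 0 0 140;0 0 30 0 0 0 140;0 0 30 0 0 0 140;0 0 30 0 0 0 140;0 0 20 0 0 0 140;0 0 0 0 0 0 140"

```text
time: 9.35
position: [0.5772, 0.2549, 0.2785]
tool_rot: [1.649, 2.669, 0.012]
ft_force: [0.6, -0.0, 0.3]
grip_width: 0.455
grip_force: 0.0
```

```bash
python3 - <<'E'
from h import *
s=ctrl.get_state(); print(np.round(s["position"],4),S(s["position"]).round(4),np.round(s["ft_force"],1)); panel("scene"); panel("top")
E
```

```text
[0.5772 0.2549 0.2785] [[ 0.0529 -0.133   0.2785]] [ 0.6 -0.   0.3]
scene panel 3948 tilt 0.99
 bar 128 [[0.0447, -0.1513, 0.1218], [0.0479, -0.1334, 0.1276], [0.0559, -0.113, 0.1313]]
top panel 3781 tilt 0.984
 bar 78 [[0.0478, -0.1352, 0.125], [0.0522, -0.1242, 0.1296], [0.0587, -0.113, 0.1327]]
```

Pawl is out (bar at x = +0.050). Back to the rod.

move_arm:
  increments: "-18 21 0 0 0 0 150;-18 21 0 0 0 0 150;-18 21 0 0 0 0 150;-18 21 0 0 0 0 150;-19 20 0 0 0 0 150;0 0 0 0 0 0 150;0 0 0 0 0 0 150;0 0 0 0 0 0 150"

```text
time: 10.12
position: [0.4839, 0.3573, 0.2711]
tool_rot: [1.651, 2.673, -0.004]
ft_force: [0.5, -0.5, 0.2]
grip_width: 0.414
grip_force: 0.0
```

move_arm:
  increments: "0 0 -25 0 0 0 150;0 0 -20 0 0 0 150;0 0 -16 0 0 0 150;0 0 -10 0 0 0 150;0 0 -4 0 0 0 150;0 0 0 0 0 0 150;0 0 0 0 0 0 150;0 0 0 0 0 0 150"

```text
time: 10.78
position: [0.4848, 0.3584, 0.1988]
tool_rot: [1.651, 2.672, 0.003]
ft_force: [-0.5, 0.0, -0.4]
grip_width: 0.414
grip_force: 0.0
```

move_arm:
  increments: "0 0 0 0 0 0 255;0 0 0 0 0 0 255;0 0 0 0 0 0 255;0 0 0 0 0 0 255;0 0 0 0 0 0 255;0 0 0 0 0 0 255;0 0 0 0 0 0 255;0 0 0 0 0 0 255"
  grip_force: 15

```text
time: 11.45
position: [0.4855, 0.359, 0.1985]
tool_rot: [1.65, 2.671, 0.006]
ft_force: [4.6, 2.3, 0.5]
grip_width: 0.131
grip_force: 15.0
```

move_arm:
  increments: "5.7 2.9 -4.5 0 0 0 255;5.5 2.7 -4.7 0 0 0 255;5.3 2.6 -5 0 0 0 255;5.1 2.6 -5.3 0 0 0 255;4.8 2.4 -5.5 0 0 0 255;4.6 2.3 -5.8 0 0 0 255;4.4 2.2 -6.1 0 0 0 255;4 2 -6.2 0 0 0 255"

```text
time: 12.12
position: [0.5246, 0.3787, 0.1556]
tool_rot: [1.65, 2.672, 0.004]
ft_force: [2.6, 0.6, 5.4]
grip_width: 0.13
grip_force: 15.0
```

```bash
python3 - <<'E'
from h import *
s=ctrl.get_state(); print(np.round(s["position"],4),S(s["position"]).round(4),np.round(s["ft_force"],1)); panel("scene")
E
```

```text
[0.5246 0.3787 0.1556] [[0.0613 0.0012 0.1556]] [2.6 0.6 5.4]
scene panel 3997 tilt 0.635
 bar 127 [[0.0445, -0.1513, 0.1212], [0.0478, -0.1335, 0.1276], [0.055, -0.1134, 0.1304]]
```

move_arm:
  increments: "3.8 1.9 -6.5 0 0 0 255;3.6 1.8 -6.6 0 0 0 255;3.3 1.6 -6.9 0 0 0 255;3 1.5 -7 0 0 0 255;2.7 1.3 -7.1 0 0 0 255;2.4 1.2 -7.3 0 0 0 255;0 0 0 0 0 0 255;0 0 0 0 0 0 255"

```text
time: 12.83
position: [0.5443, 0.3886, 0.1129]
tool_rot: [1.649, 2.671, 0.007]
ft_force: [7.0, 5.3, -1.4]
grip_width: 0.129
grip_force: 15.0
```

```bash
python3 - <<'E'
from h import *
s=ctrl.get_state(); print(np.round(s["position"],4),S(s["position"]).round(4),np.round(s["ft_force"],1)); panel("scene"); panel("top")
E
```

```text
[0.5443 0.3886 0.1129] [[0.0834 0.0013 0.1129]] [ 7.   5.3 -1.4]
scene panel 3725 tilt 0.351
 bar 127 [[0.0452, -0.1512, 0.1206], [0.0481, -0.133, 0.1275], [0.0544, -0.1134, 0.1307]]
top panel 381 tilt 0.355
 bar 122 [[0.0478, -0.1497, 0.1247], [0.0526, -0.1329, 0.13], [0.0586, -0.1159, 0.1333]]
```

move_arm:
  increments: "1.5 0.7 -3.4 0 0 0 255;1.4 0.7 -3.4 0 0 0 255;1.3 0.6 -3.4 0 0 0 255;1.2 0.6 -3.4 0 0 0 255;1 0.6 -3 0 0 0 255;0 0 0 0 0 0 255;0 0 0 0 0 0 255;0 0 0 0 0 0 255"

```text
time: 13.6
position: [0.5489, 0.3909, 0.0956]
tool_rot: [1.65, 2.673, 0.001]
ft_force: [6.1, 4.8, 0.7]
grip_width: 0.129
grip_force: 15.0
```

```bash
python3 - <<'E'
from h import *
s=ctrl.get_state(); print(np.round(s["position"],4),S(s["position"]).round(4),np.round(s["ft_force"],1)); panel("scene"); panel("top")
E
```

```text
[0.5489 0.3909 0.0956] [[0.0885 0.0012 0.0956]] [6.1 4.8 0.7]
scene panel 3505 tilt 0.246
 bar 126 [[0.0448, -0.151, 0.1212], [0.0481, -0.1337, 0.1276], [0.0551, -0.1136, 0.1317]]
top panel 373 tilt 0.248
 bar 131 [[0.0475, -0.1494, 0.1256], [0.0523, -0.1311, 0.1301], [0.0588, -0.1126, 0.1325]]
```

move_arm:
  increments: "0 0 0 0 0 0 165;0 0 0 0 0 0 165;0 0 0 0 0 0 165;0 0 10 0 0 0 165;0 0 25 0 0 0 150;0 0 30 0 0 0 140;0 0 25 0 0 0 140;0 0 0 0 0 0 140"

```text
time: 14.37
position: [0.5508, 0.3915, 0.1933]
tool_rot: [1.65, 2.67, 0.012]
ft_force: [0.5, 0.9, 1.3]
grip_width: 0.443
grip_force: 0.0
```

move_arm:
  increments: "5 -28 0 0 0 0 140;5 -28 0 0 0 0 140;5 -28 0 0 0 0 140;5 -27 0 0 0 0 140;5 -25 0 0 0 0 140;0 0 0 0 0 0 140;0 0 0 0 0 0 140;0 0 0 0 0 0 140"

```text
time: 15.03
position: [0.5729, 0.255, 0.1864]
tool_rot: [-1.65, -2.672, 0.0]
ft_force: [0.0, 0.6, -0.1]
grip_width: 0.452
grip_force: 0.0
```

```bash
python3 - <<'E'
from h import *
s=ctrl.get_state(); print(np.round(s["position"],4),S(s["position"]).round(4),np.round(s["ft_force"],1),s["grip_width"]); panel("scene"); panel("top")
E
```

```text
[0.5729 0.255  0.1864] [[ 0.0492 -0.131   0.1864]] [ 0.   0.6 -0.1] 0.4517198522286897
scene panel 3501 tilt 0.244
 bar 126 [[0.0448, -0.1512, 0.1204], [0.0482, -0.1335, 0.1275], [0.0556, -0.1131, 0.1303]]
top panel 4662 tilt 0.245
 bar 0
```

move_arm:
  increments: "0 0 -18 0 0 0 140;0 0 -18 0 0 0 140;0 0 -18 0 0 0 140;0 0 -12 0 0 0 140;0 0 -8 0 0 0 140;0 0 0 0 0 0 140;0 0 0 0 0 0 140;-2 -1 0 0 0 0 140"

```text
time: 15.8
position: [0.5725, 0.254, 0.1136]
tool_rot: [1.65, 2.672, 0.003]
ft_force: [-0.8, 0.6, -0.3]
grip_width: 0.449
grip_force: 0.0
```

move_arm:
  increments: "-3.4 -1.7 0 0 0 0 140;-3.4 -1.7 0 0 0 0 140;-3.4 -1.7 0 0 0 0 140;-3.4 -1.7 0 0 0 0 140;-3.4 -1.7 0 0 0 0 140;-3.4 -1.7 0 0 0 0 140;-3.4 -1.7 0 0 0 0 140;-3.4 -1.7 0 0 0 0 140"

```text
time: 16.47
position: [0.544, 0.2396, 0.1125]
tool_rot: [-1.651, -2.673, 0.0]
ft_force: [-0.2, 1.1, -0.1]
grip_width: 0.45
grip_force: 0.1
```

move_arm:
  increments: "-3.4 -1.7 0 0 0 0 140;-3.4 -1.7 0 0 0 0 140;-3.4 -1.7 0 0 0 0 140;-3.4 -1.7 0 0 0 0 140;-3.4 -1.7 0 0 0 0 140;-3.4 -1.7 0 0 0 0 140;-3.4 -1.7 0 0 0 0 140;-3.4 -1.7 0 0 0 0 140"

```text
time: 17.13
position: [0.5168, 0.226, 0.1125]
tool_rot: [1.651, 2.673, -0.0]
ft_force: [-1.0, -1.1, -0.1]
grip_width: 0.453
grip_force: 0.0
```

move_arm:
  increments: "-3 -1.5 0 0 0 0 140;-3 -1.5 0 0 0 0 140;-3 -1.5 0 0 0 0 140;-3 -1.5 0 0 0 0 140;-3 -1.5 0 0 0 0 140;-3 -1.5 0 0 0 0 140;-3 -1.5 0 0 0 0 140;-2 -1 0 0 0 0 140"

```text
time: 17.8
position: [0.4938, 0.2145, 0.1125]
tool_rot: [1.651, 2.673, -0.0]
ft_force: [-0.5, -0.3, -0.6]
grip_width: 0.449
grip_force: 0.0
```

move_arm:
  increments: "0 0 0 0 0 0 140;0 0 10 0 0 0 140;0 0 20 0 0 0 140;0 0 25 0 0 0 140;0 0 25 0 0 0 140;0 0 0 0 0 0 200;0 0 0 0 0 0 255;0 0 0 0 0 0 255"

```text
time: 18.47
position: [0.4942, 0.2147, 0.1926]
tool_rot: [1.651, 2.673, 0.0]
ft_force: [-0.3, 0.1, -0.8]
grip_width: 0.301
grip_force: 0.0
```

```bash
python3 - <<'E'
from h import *
s=ctrl.get_state(); print(np.round(s["position"],4),S(s["position"]).round(4),np.round(s["ft_force"],1),s["grip_width"]); panel("scene"); p=panel("top")
q=S(pts(p).reshape(-1,3)); m=(abs(q[:,1])<.06)&(q[:,0]>.075)&(q[:,0]<.105)&(q[:,2]>.1)&(q[:,2]<.14); print(m.sum(),np.percentile(q[m],[3,50,97],axis=0).round(4).tolist())
E
```

```text
[0.4942 0.2147 0.1926] [[-0.0393 -0.1318  0.1926]] [-0.3  0.1 -0.8] 0.3012975807434361
scene panel 2663 tilt 0.241
 bar 129 [[-0.0448, -0.1518, 0.1214], [-0.0416, -0.1354, 0.1273], [-0.0343, -0.1141, 0.1312]]
top panel 4658 tilt 0.246
 bar 2 [[-0.0402, -0.1125, 0.1254], [-0.0387, -0.1123, 0.1281], [-0.0372, -0.1121, 0.1308]]
447 [[0.0773, -0.055, 0.1157], [0.0882, 0.0011, 0.121], [0.0954, 0.0564, 0.1245]]
```

move_arm:
  increments: "10 32 0 0 0 0 255;10 32 0 0 0 0 255;10 32 0 0 0 0 255;10 32 0 0 0 0 255;10 32 0 0 0 0 255;5 15 0 0 0 0 255;0 0 0 0 0 0 255;0 0 0 0 0 0 255"

```text
time: 19.23
position: [0.5484, 0.39, 0.1904]
tool_rot: [-1.648, -2.674, 0.005]
ft_force: [0.4, -0.8, -0.0]
grip_width: 0.001
grip_force: 0.0
```

move_arm:
  increments: "0 0 -18 0 0 0 255;0 0 -18 0 0 0 255;0 0 -14 0 0 0 255;0 0 -8 0 0 0 255;0 0 -4 0 0 0 255;0 0 0 0 0 0 255;0 0 0 0 0 0 255;0 0 0 0 0 0 255"

```text
time: 19.9
position: [0.5499, 0.3898, 0.1318]
tool_rot: [1.651, 2.672, 0.003]
ft_force: [-0.1, 1.3, 0.1]
grip_width: 0.004
grip_force: 0.0
```

```bash
python3 - <<'E'
from h import *
s=ctrl.get_state(); print(np.round(s["position"],4),S(s["position"]).round(4),np.round(s["ft_force"],1),s["grip_width"])
E
```

```text
[0.5499 0.3898 0.1318] [[ 0.0889 -0.0002  0.1318]] [-0.1  1.3  0.1] 0.0037550555275039058
```

move_arm:
  increments: "0 0 -2 0 0 0 255;0 0 -2 0 0 0 255;0 0 -2 0 0 0 255;0 0 -2 0 0 0 255;0 0 -2 0 0 0 255;0 0 -2 0 0 0 255;0 0 -1 0 0 0 255;0 0 0 0 0 0 255"

```text
time: 20.57
position: [0.5499, 0.39, 0.1179]
tool_rot: [1.65, 2.672, 0.002]
ft_force: [0.6, 0.5, 2.0]
grip_width: 0.003
grip_force: 0.9
```

move_arm:
  increments: "0 0 -1 0 0 0 255;0 0 -1 0 0 0 255;0 0 -1 0 0 0 255;0 0 -1 0 0 0 255;0 0 -0.5 0 0 0 255;0 0 -0.5 0 0 0 255;0 0 0 0 0 0 255;0 0 0 0 0 0 255"

```text
time: 21.23
position: [0.5491, 0.3896, 0.1123]
tool_rot: [-1.651, -2.673, 0.001]
ft_force: [1.0, 0.7, 2.7]
grip_width: 0.003
grip_force: 1.0
```

move_arm:
  increments: "0 0 -0.5 0 0 0 255;0 0 -0.5 0 0 0 255;0 0 -0.5 0 0 0 255;0 0 -0.5 0 0 0 255;0 0 -0.5 0 0 0 255;0 0 -0.5 0 0 0 255;0 0 0 0 0 0 255;0 0 0 0 0 0 255"

```text
time: 21.9
position: [0.5491, 0.3896, 0.1094]
tool_rot: [-1.651, -2.673, 0.0]
ft_force: [2.5, 0.8, 2.6]
grip_width: 0.002
grip_force: 1.1
```

move_arm:
  increments: "0 0 -0.5 0 0 0 255;0 0 -0.5 0 0 0 255;0 0 -0.5 0 0 0 255;0 0 -0.5 0 0 0 255;0 0 0 0 0 0 255;0 0 0 0 0 0 255;0 0 0 0 0 0 255;0 0 0 0 0 0 255"

```text
time: 22.57
position: [0.5491, 0.3896, 0.1073]
tool_rot: [-1.651, -2.673, 0.001]
ft_force: [1.2, 0.6, 1.8]
grip_width: 0.006
grip_force: 1.0
```

move_arm:
  increments: "0 0 -0.5 0 0 0 255;0 0 -0.5 0 0 0 255;0 0 -0.5 0 0 0 255;0 0 0 0 0 0 255;0 0 0 0 0 0 255;0 0 0 0 0 0 255;0 0 0 0 0 0 255;0 0 0 0 0 0 255"

```text
time: 23.23
position: [0.5492, 0.3897, 0.1059]
tool_rot: [1.651, 2.673, -0.0]
ft_force: [1.2, 0.1, 2.6]
grip_width: 0.006
grip_force: 1.0
```

```bash
python3 - <<'E'
from h import *
s=ctrl.get_state(); print(np.round(s["position"],4),np.round(s["ft_force"],1)); panel("scene");panel("top")
E
```

```text
[0.5492 0.3897 0.1059] [1.2 0.1 2.6]
scene panel 3302 tilt 0.148
 bar 143 [[-0.0446, -0.1518, 0.1208], [-0.041, -0.1334, 0.1277], [-0.0341, -0.1137, 0.1306]]
top panel 457 tilt 0.148
 bar 62 [[-0.0419, -0.1508, 0.1264], [-0.0367, -0.1428, 0.13], [-0.0301, -0.1347, 0.1326]]
```

move_arm:
  increments: "0 0 -0.5 0 0 0 255;0 0 -0.5 0 0 0 255;0 0 0 0 0 0 255;0 0 0 0 0 0 255;0 0 0 0 0 0 255;0 0 0 0 0 0 255;0 0 0 0 0 0 255;0 0 0 0 0 0 255"

```text
time: 24.0
position: [0.5493, 0.3898, 0.1052]
tool_rot: [1.651, 2.673, 0.001]
ft_force: [0.9, 0.7, 5.3]
grip_width: 0.009
grip_force: 2.5
```

move_arm:
  increments: "0 0 -0.5 0 0 0 255;0 0 -0.5 0 0 0 255;0 0 0 0 0 0 255;0 0 0 0 0 0 255;0 0 0 0 0 0 255;0 0 0 0 0 0 255;0 0 0 0 0 0 255;0 0 0 0 0 0 255"

```text
time: 24.67
position: [0.5494, 0.3898, 0.1046]
tool_rot: [1.651, 2.673, 0.001]
ft_force: [0.2, 0.1, 6.1]
grip_width: 0.002
grip_force: 3.3
```

move_arm:
  increments: "0 0 -0.5 0 0 0 255;0 0 -0.5 0 0 0 255;0 0 0 0 0 0 255;0 0 0 0 0 0 255;0 0 0 0 0 0 255;0 0 0 0 0 0 255;0 0 0 0 0 0 255;0 0 0 0 0 0 255"

```text
time: 25.33
position: [0.5495, 0.3899, 0.1041]
tool_rot: [1.651, 2.673, 0.002]
ft_force: [0.4, -0.2, 8.9]
grip_width: 0.006
grip_force: 4.3
```

```bash
python3 - <<'E'
from h import *
s=ctrl.get_state(); print(np.round(s["position"],4),np.round(s["ft_force"],1)); panel("scene");panel("top")
E
```

```text
[0.5495 0.3899 0.1041] [ 0.4 -0.2  8.9]
scene panel 3185 tilt 0.14
 bar 141 [[-0.0446, -0.152, 0.1215], [-0.0414, -0.1338, 0.1277], [-0.0341, -0.1141, 0.1308]]
top panel 468 tilt 0.139
 bar 62 [[-0.0416, -0.1503, 0.1254], [-0.0362, -0.1427, 0.13], [-0.0301, -0.1338, 0.1339]]
```

The force rose to 8.9 N, well above the 2–3 N of hinge friction, so the notch is carrying the panel. Next I'll retreat and check.

move_arm:
  increments: "0 0 3 0 0 0 255;0 0 10 0 0 0 255;0 0 25 0 0 0 255;0 0 30 0 0 0 255;0 0 30 0 0 0 255;0 0 30 0 0 0 255;0 0 0 0 0 0 255;0 0 0 0 0 0 255"

```text
time: 26.1
position: [0.5496, 0.3901, 0.233]
tool_rot: [1.65, 2.672, 0.004]
ft_force: [-0.5, 0.1, 0.2]
grip_width: 0.005
grip_force: 0.0
```

```bash
python3 - <<'E'
from h import *
st(); p=panel("scene"); print([(t,np.round(ctrl.find_in(t,p)[0]["centre"],3).tolist()) for t in("tumbler","cork_2")]); panel("top","t9")
E
```

```text
{'time': 26.1, 'position': [0.55, 0.39, 0.233], 'tool_rot': [1.65, 2.672, 0.004], 'ft_force': [-0.475, 0.059, 0.172], 'grip_width': 0.005, 'grip_force': 0.0, 'joint_positions': [-0.834, 0.367, 0.238, 1.381, -0.086, 1.401, -0.133]}
scene panel 3280 tilt 0.137
 bar 143 [[-0.0447, -0.1517, 0.1218], [-0.041, -0.1337, 0.1277], [-0.0341, -0.1137, 0.1307]]
[('tumbler', [0.608, 0.135, 0.06]), ('cork_2', [0.523, 0.127, 0.023])]
top panel 267 tilt 0.141
 bar 0
```

View pics/t9.png

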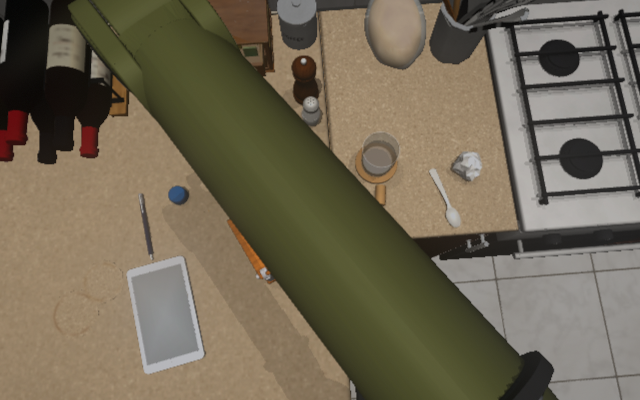

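The arm is clear above the stand. The tumbler at (380,155) and the cork at (380,195) haven't moved. The panel holds at about 0.14 with the pawl in, so I'm handing in.

```bash
python3 -c "
from bench import ctrl; print(ctrl.close_job())"
```

```text
the job is handed in; nothing more can be done
None
```

The stand is locked at its lowest notch (panel at about 0.14 rad, pawl fully in); a light 9 N press confirmed the notch carries it, the tumbler and cork were not moved, and the job was handed in at about 26 s.

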